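Hang the spool bracket on the slotted thread stand

ROBOT

A 6-joint arm with a two-finger parallel gripper is mounted at the origin on the work surface. World frame = base frame: x ahead of the robot, y to its left, z up, the work surface at z = 0. Lengths are in m, angles in rad, forces in N, time in s.
With the tool pointing down it reaches from about 0.35 to 0.975 m from the base axis. Payload 7.1 kg.
Tool frame: the origin (TCP) lies between the finger pads; the fingertips stand 25 mm ahead of it and the grasp point (between the pads) lies 6 mm ahead of it; z points along the fingers, y is the line along which they close (so a half turn about z gives the same grasp; the last joint's range is limited). The gripper opens to 88 mm and grips with 3 to 60 N. Pads are 20 mm wide; open, the fingers measure 115 mm over their backs; the gripper's body (75 mm by 178 mm) begins 61 mm behind the grasp point.
Start: joints at [-1.308, 0.423, 1.63, -0, 1.089, -0.019], TCP at [0.174, -0.6, 0.248] pointing down, gripper open.
Joint ranges: [-3, 3], [-0.9, 2.11], [0.09, 2.58], [-1.31, 4.45], [0.11, 2.69], [-2.54, 2.54]. Speed limits (rad/s): [2.39, 2.39, 3.01, 3.14, 3.14, 3.14].

INTERFACE

Orientations are given as a unit quaternion [w, x, y, z].
In Python, from bench import sense, snapshot, camera_info, finish_job gives the robot as it stands. The module is installed in compiled form; this text tells all that it offers.
- The arm moves only by the tool drive_tool, never from a script. Its argument "moves" is a list of rows, each an object of numbers: "dx", "dy", "dz": the shift along the tool's x, y, z in m; "wx", "wy", "wz": the turn, a rotation vector about the tool's x, y, z in degrees; "jaw": the closure, from 0 (fully open) to 1 (shut). In form: [{"dx": .., "dy": .., "dz": .., "wx": .., "wy": .., "wz": .., "jaw": ..}, ...]. A call has exactly 8 rows; each row is the pose to reach, as a shift and turn from the pose commanded when the call began, along the tool's axes at that moment; what a row does not reach only later rows make up. A row lasts 1/10 s, in which the tool goes at most 50 mm and 8.59 degrees, less where a joint would pass 70% of its speed; a pose out of reach is approached as far as the arm can. A call with a gripper value outside its range is refused whole. The fingers move at their own pace and stop on an object; "grip_force" is the grip in N (left out, the last holds). Time passes only in rows, so rows that repeat a pose let the fingers close, or fill a call up. It gives the time, the measured TCP pose, the force, the opening and the grip force at its end, in the units of the state.
- sense(): the state, without advancing time (a new reading comes with each control period).
- snapshot(name): name is "scene" or "top"; returns the picture (400x640x3 uint8, red, green, blue); there is no depth.
- camera_info(name): a dict with "K" (3x3 intrinsics, pixels), "pose" (4x4, takes a point from camera to world coordinates). Camera axes: x right, y up, looking along -z (the intrinsics and any distortion apply to the point x, -y, -z); pixel columns grow to the right and rows downward; lengths in m; the calibration is good to about 2 mm. A picture is of the moment at which its call begins. camera_info takes no time and is no camera call.
- finish_job(): hands the job in; it is judged then, once.
The state is a dict: "time": time; "joint_positions": joint angles; "joint_vel": joint speeds; "tau": joint torques, N m; "tool_pos": TCP position; "tcp_rot": TCP orientation; "contact_force": force on the tool from outside, world axes, zero at the start; "moment": the same for the moment, N m; "gripper_width": finger opening in m; "grasp_force": force on a finger pad.
Only numpy, scipy, OpenCV 4.12 (cv2) and the standard library are available. Lean on these libraries where they do the work, as an engineer would, in place of code of your own. Each camera call takes 0.05 s, during which the arm holds its last target. There are 200 camera calls.

TASK

Pick up the steel spool bracket that has two claws, hook both claws into the slots of the thread stand's two uprights, then press it down gently, by feel, until it is fully home and the spring catch has locked it. Let go of it, use no more force than it needs so that nothing bends, and leave the other things on the table where they are.

Things in the scene. Friction and masses are not known exactly. Their poses are not given: they have to be found in the camera images.
- spool_bracket: Plain steel spool bracket (about 230 g) standing on its flat underside. Origin: at the underside, below the middle of its BACK FACE; x points out of the back face, as the claws do, y along the back plate, z up. Back plate 84 mm wide, 54 high, 5 thick (x -5 to 0). Web: an upright bar 10 mm thick in y, 50 high, x -115 to -5. A spool peg 12 mm thick stands 30 mm above the web at x -105.
- sa_claws (a point): On the bracket's back face, midway between its two claws, at z 34. The claws sit at y -32 and +32, each 4 mm wide: a neck 8 mm high (z 34 to 42) runs out to x 10.5; from its end a hook points down to z 16. The gap between back face and hook is 5.5 mm (7 at the tip). In the plate's middle (28 mm wide) is a bar, z 20 to 24, open below it, and above it a window, z 24 to 34, for the catch.
- sa_web (a point): Middle of the web's top edge: x -50, z 50 in the spool bracket's frame. Grip here across the 10 mm thickness; near the centre of mass
- sa_pad (a point): Middle of the flat pressing pad (20 x 30 mm) on top of the bracket beside the back plate: x -13, z 54 in the spool bracket's frame; press it down here with shut fingers: pressed far out on the web it tilts, and levers the claws hard against the uprights
- stand: Thread stand fixed to the table: dark wooden base 120 x 150 x 12 mm (x -55 to 65) with two upright steel plates at y -32 and +32, each 26 mm wide, 4 thick (x 0 to 4), up to about z 130. Origin: on the table midway between the uprights, in the plane of their front faces; x points to the rear, away from the robot, z up.
- slots (a point): Midway between the two slots' lower edges, front face, nominal height z 84. Each upright has one slot 8 mm wide, 30 high (z 84 to 114). Uprights, slots and catch were set by hand: all their heights are really up to 8 mm lower or higher than nominal, which no measured pose shows: feel for it. Bracket and stand must not push on each other with over 70 N: the claws would bend.
- enter (a point): Nominal place of the bracket's ORIGIN (z 70) with its claws through the slots and back face on the uprights. Come along the stand's +x from 20 mm or more before it, bracket square to the stand (their x axes parallel). Claws pass only within 2 mm of the right height, 70 mm shifted with the uprights' true height. If the back face is over 1.5 mm short of the uprights, the hooks land on the slots' lower edges.
- home (a point): Nominal place of the bracket's ORIGIN (z 50; truly 42 to 58, with the uprights' true height) when home: necks on the slots' lower edges, side play 2 mm. On the way down the bracket meets the catch about 10 mm above home and must be pushed past it with some 8 to 16 N; its weight alone does not do it. Hooked and resting on the catch it stays up when let go.
- catch (a joint): Brass spring catch in the cross bar between the uprights: 0 = fully out to the front, grows as pushed in (m, up to 0.0065). The bracket going down pushes it in by about 3 mm; when home it springs out through the bracket's window: locked. A rod with a knob behind the cross bar shows its movement.
- telltale (a joint): Small brass tell-tale button on a ledge at the front of the upright at the stand's +y side (y 38): 0 = up, grows as it is pressed down (m). It yields under 1 N; the bracket's underside presses it 2 to 3 mm down only when the bracket is fully home.
- plain_bracket: bystander: a similar bracket WITHOUT claws: 20 x 70 x 45 mm wooden back block with a 12 mm thick, 20 mm high steel bar 100 mm long towards its -x; origin under the block. It may lie on either side of the stand; leave it
- spool_a: bystander: thread spool, 35 mm across, 46 mm high, standing; origin under its centre
- spool_b: bystander: thread spool, 35 mm across, 46 mm high, standing; origin under its centre
- spool_c: bystander: thread spool, 35 mm across, 46 mm high, standing; origin under its centre
- button_jar: bystander: glass button jar, 60 mm across, 75 mm high; origin under its centre
- tape_roll: bystander: rolled measuring tape, ring 60 mm across, 18 mm high; origin under its centre
- chalk_box: bystander: cardboard box 70 x 45 x 22 mm; origin under its centre
- shears: bystander: tailor's shears lying flat, 220 mm long; origin at the rivet on the table

How it is judged:
On the way:
1. both claws are in the slots, back plate close to the uprights, the bracket still above the catch or on it (x of spool_bracket in the frame of stand between -0.004 and 0.006 m and y of spool_bracket in the frame of stand between -0.005 and 0.005 m and z of spool_bracket in the frame of stand between 0.057 and 0.09 m and angle between the x axis of spool_bracket and the x axis of stand, either way round below 0.08 rad).
At the end, for the whole second after the job is handed in: The spool bracket hangs at rest, claws in the slots: back face within 2.5 mm of the uprights, centred within 5 mm, square and upright within 0.08 rad, underside 39 to 62 mm above the table, tell-tale down by over 1.2 mm, catch sprung out (below 1 mm) (x of spool_bracket in the frame of stand between -0.0025 and 0.004 m and y of spool_bracket in the frame of stand between -0.005 and 0.005 m and z of spool_bracket in the frame of stand between 0.039 and 0.062 m and angle between the x axis of spool_bracket and the x axis of stand, either way round below 0.08 rad and angle between spool_bracket's own z axis and vertical below 0.08 rad and value of joint catch below 0.001 m and value of joint telltale above 0.0012 m and linear speed of spool_bracket below 0.02 m/s); the robot touches nothing.
It fails at once if the bracket and the stand push on each other with more than 70 N (the claws bend) (contact force between spool_bracket and stand above 70 N).
It fails at once if the robot presses on the stand itself with more than 45 N (contact force between the arm and stand above 45 N).
It fails at once if a bystander is moved by more than 30 mm (distance of any of plain_bracket, spool_a, spool_b, spool_c, button_jar, tape_roll, chalk_box, shears from where it was at the start of the episode above 0.03 m).
It also fails if it takes over 58 s, if anything falls off the work surface, if the arm or the gripper's body presses on something with over 40 N, if the wrist force passes 120 N, or if a joint passes its speed limit or range.

## Working session

There is one attempt and no reset: what is moved stays moved. The work goes in short steps, Python scripts to look and compute and a tool call to move; the robot and the scene stay as the last step left them, time stands still between calls to the robot, and variables do not carry over. Pictures are saved under pics/ and viewed, at most 10 in all, crops included, and the job is handed in when it is done.

Besides the shell and the picture viewer there is one more tool, called after "Request:" as a command line: name --argument value ..., lists and objects as JSON in quotes. drive_tool: Moves the arm, as the interface text tells. Its arguments: {"type":"object","properties":{"moves":{"type":"array"},"grip_force":{"type":"number"}},"required":["moves"]}

```bash
mkdir -p pics; python3 - <<'E'
from bench import *
import cv2, numpy as np
for n in ("scene","top"):
    im=snapshot(n); cv2.imwrite(f"pics/{n}0.png",im[:,:,::-1])
    c=camera_info(n); print(n,{k:np.round(v,4).tolist() if not isinstance(v,str) else v for k,v in c.items()})
print(sense())
E
```

```text
scene {'K': [[467.1645, 0.0, 324.2726], [0.0, 467.1645, 205.6461], [0.0, 0.0, 1.0]], 'pose': [[0.3893, -0.5885, 0.7086, 1.3296], [0.921, 0.2573, -0.2923, -0.2647], [-0.0103, 0.7664, 0.6422, 0.7853], [0.0, 0.0, 0.0, 1.0]]}
top {'K': [[405.0164, 0.0, 315.0321], [0.0, 405.0164, 198.7722], [0.0, 0.0, 1.0]], 'pose': [[0.003, 0.9916, -0.1295, 0.4543], [-1.0, 0.0031, 0.0005, 0.0294], [0.0009, 0.1295, 0.9916, 1.0197], [0.0, 0.0, 0.0, 1.0]]}
{'time': 0.1, 'joint_positions': array([-1.30799759e+00,  4.23776342e-01,  1.63058873e+00, -3.85873645e-05,
        1.08861420e+00, -1.90147284e-02]), 'joint_vel': array([ 0.0015055 , -0.00078103, -0.000464  ,  0.00084066, -0.00052302,
       -0.00024383]), 'tau': array([-6.02657310e-04, -5.45617747e+01, -2.74326289e+01,  6.44889800e-02,
        1.88649469e-02, -3.74887270e-05]), 'tool_pos': array([ 0.1736976 , -0.59989679,  0.24698173]), 'tcp_rot': array([-6.86084783e-04,  9.90087565e-01,  1.40449754e-01, -1.01260340e-04]), 'contact_force': array([-0.56771797,  0.59108742, -0.38456323]), 'moment': array([ 0.01984928,  0.01703681, -0.01923129]), 'grasp_force': 0.0, 'gripper_width': 0.08775353507223216}
```

View pics/scene0.png

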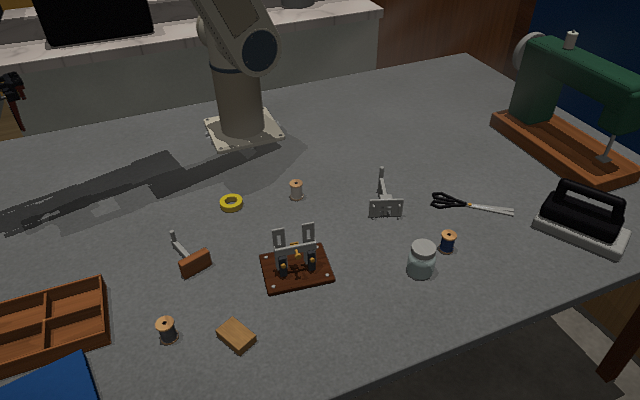

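View pics/top0.png

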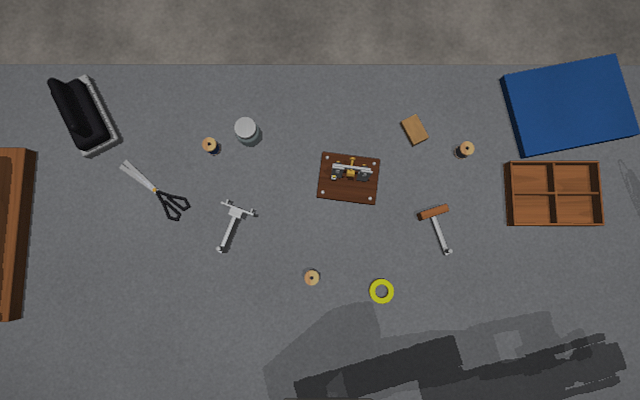

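The scene view shows the bracket with claws at about (387,207), the stand at (297,265), and the jar at (422,260). In the top view the bracket is at (235,220), the stand at (349,178), and the plain bracket at (436,228). Next I'll enlarge both objects.

```bash
cat > h.py <<'E'
import numpy as np, cv2
from bench import *
def ray(n,p,z):
    c=camera_info(n);K=np.array(c["K"]);P=np.array(c["pose"])
    q=np.linalg.inv(K)@[p[0],p[1],1]; d=P[:3,:3]@[q[0],-q[1],-q[2]]; o=P[:3,3]
    return o+d*(z-o[2])/d[2]
def proj(n,X):
    c=camera_info(n);K=np.array(c["K"]);P=np.array(c["pose"])
    q=P[:3,:3].T@(np.array(X)-P[:3,3]); v=K@[q[0],-q[1],-q[2]]; return v[:2]/v[2]
E
python3 - <<'E'
from h import *
im=cv2.imread("pics/top0.png")
hsv=cv2.cvtColor(im,cv2.COLOR_BGR2HSV)
a=cv2.resize(im[140:212,305:395],None,fx=6,fy=6,interpolation=cv2.INTER_CUBIC)
b=cv2.resize(im[190:262,205:265],None,fx=6,fy=6,interpolation=cv2.INTER_CUBIC)
cv2.imwrite("pics/c1.png",np.hstack([b[:432],a[:432,:430]]))
# stand base
m=((hsv[...,1]>90)&(hsv[...,0]<20)).astype(np.uint8); w=np.zeros_like(m); w[140:212,305:395]=1; m*=w
m=cv2.morphologyEx(m,cv2.MORPH_CLOSE,np.ones((9,9)))
c=max(cv2.findContours(m,0,1)[0],key=cv2.contourArea); r=cv2.minAreaRect(c); bp=cv2.boxPoints(r); print(r)
W=np.array([ray("top",p,.012) for p in bp]); print(W.round(4), [np.linalg.norm(W[i]-W[i-1]).round(4) for i in range(4)], W.mean(0))
# bracket
g=cv2.cvtColor(im,cv2.COLOR_BGR2GRAY); s=np.zeros_like(g); s[190:262,205:265]=(g[190:262,205:265]>140)
print(s.sum())
for y in range(196,256,2):
    x=np.flatnonzero(s[y]); 
    if len(x): print(y,x.min(),x.max(),len(x))
E
```

```text
((348.1226501464844, 178.0594940185547), (58.461307525634766, 46.13097381591797), 7.431407928466797)
[[ 0.59    0.0261  0.012 ]
 [ 0.7077  0.0112  0.012 ]
 [ 0.6885 -0.1361  0.012 ]
 [ 0.5714 -0.1191  0.012 ]] [np.float64(0.1464), np.float64(0.1186), np.float64(0.1486), np.float64(0.1183)] [ 0.63940471 -0.05446808  0.012     ]
302
200 226 227 2
202 221 226 4
204 225 228 4
206 230 234 5
208 231 239 9
210 230 251 16
212 229 251 20
214 229 252 15
216 232 240 9
218 232 235 4
220 231 234 4
222 230 233 4
224 229 232 4
226 229 231 3
228 228 231 4
230 227 230 4
232 226 229 4
234 225 228 4
236 224 227 4
238 224 227 4
240 223 226 4
242 222 225 4
244 221 224 4
248 216 219 4
250 217 218 2
252 220 221 2
```

View pics/c1.png

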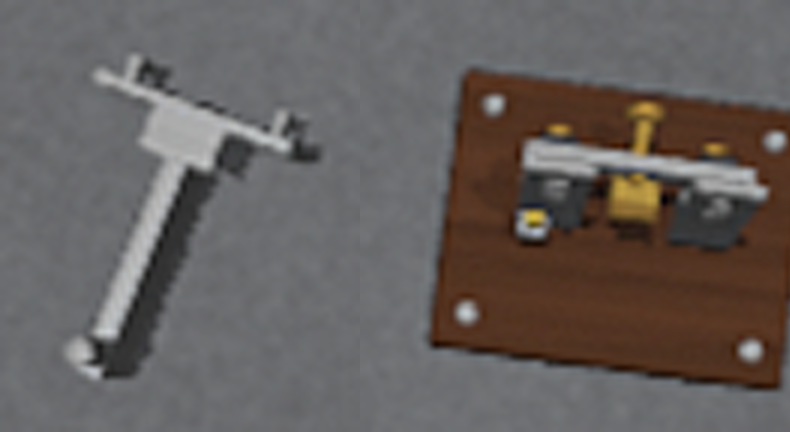

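The crop shows the bracket's web running from crop (185,165) to (105,335), with its claws toward the upper right. The plate's top edge ends at about (97,75) and (290,148). The tell-tale is at the left of the stand, which is its +y side.

```bash
python3 - <<'E'
from h import *
im=cv2.imread("pics/top0.png");g=cv2.cvtColor(im,cv2.COLOR_BGR2GRAY).astype(float)
pts=[]
for y in range(219,246):
    x=np.arange(215,240); w=np.clip(g[y,215:240]-120,0,None); pts.append(((w*x).sum()/w.sum(),y))
W=np.array([ray("top",p,.05)[:2] for p in pts])
vx,vy,x0,y0=cv2.fitLine(W.astype(np.float32),cv2.DIST_HUBER,0,.001,.001).ravel()
if vx<0: vx,vy=-vx,-vy
print("web yaw",np.degrees(np.arctan2(vy,vx)),"mid",x0,y0, "ends",W[0],W[-1])
A=ray("top",(221.2,202.5),.054);B=ray("top",(253.3,214.7),.054)
d=A-B;print("plate",A,B,np.linalg.norm(d),np.degrees(np.arctan2(-d[0],d[1])),(A+B)/2)
u=np.array([vx,vy]);M=((A+B)/2)[:2]+2.5e-3*u  # back face
# lateral consistency: project onto web line
n=np.array([-vy,vx]);print("plate mid off web line",n@(M-[x0,y0]))
o=np.array([x0,y0])+u*(u@(M-[x0,y0]));print("origin",o,"web pt",o-.05*u)
# check in scene view
for X in [(*o,.054),(*(o-.05*u),.05),(*(o-.105*u),.08)]: print(proj("scene",X).round(1),proj("top",X).round(1))
# stand uprights edges: project nominal in both
ya=np.radians(-7.5);R=np.array([[np.cos(ya),-np.sin(ya)],[np.sin(ya),np.cos(ya)]])
for y in(-45,-19,19,45):
    X=np.array([.6344,-.0538])+R@[.002,y/1000]; print(y,proj("top",(*X,.13)).round(1),proj("scene",(*X,.13)).round(1))
E
```

```text
web yaw -20.925543 mid 0.4974686 0.23906672 ends [0.53141664 0.22638823] [0.46937833 0.24936321]
plate [0.57070967 0.25425724 0.054     ] [0.5415556  0.17651773 0.054     ] 0.08302645243791744 -20.557176830389608 [0.55613263 0.21538748 0.054     ]
plate mid off web line -0.0011653543354659878
origin [0.55888396 0.21558309] web pt [0.51218169 0.23344082]
[384.8 198.9] [237.2 207.4]
[382.1 187.8] [229.5 227. ]
[380.1 165.8] [217.6 248.5]
-45 [372.2 172.3] [269.8 228.9]
-19 [360.7 170.8] [282.1 226.6]
19 [343.8 168.6] [300.  223.2]
45 [332.3 167. ] [312.  220.9]
```

Request:
drive_tool --moves '[{"dx": 0.03, "dy": -0.038, "dz": 0, "wz": 6, "jaw": 0}, {"dx": 0.06, "dy": -0.076, "dz": 0, "wz": 12, "jaw": 0}, {"dx": 0.09, "dy": -0.114, "dz": 0, "wz": 18, "jaw": 0}, {"dx": 0.12, "dy": -0.152, "dz": 0.01, "wz": 24, "jaw": 0}, {"dx": 0.15, "dy": -0.19, "dz": 0.02, "wz": 30, "jaw": 0}, {"dx": 0.18, "dy": -0.228, "dz": 0.03, "wz": 37, "jaw": 0}, {"dx": 0.21, "dy": -0.266, "dz": 0.04, "wz": 37, "jaw": 0}, {"dx": 0.24, "dy": -0.304, "dz": 0.05, "wz": 37, "jaw": 0}]'

```text
schema error: expected keys dx, dy, dz, wx, wy, wz, jaw
```

```bash
cat >> h.py <<'E'
from scipy.spatial.transform import Rotation as Ro
def st():
    s=sense(); q=s["tcp_rot"]; R=Ro.from_quat([q[1],q[2],q[3],q[0]]); return s,R
def delta(pos,yaw):
    s,R=st(); T=Ro.from_euler("ZX",[yaw,180],degrees=True)
    print("t",round(s["time"],2),"tcp",s["tool_pos"].round(4),"yaw",np.degrees(np.arctan2(*R.as_matrix()[[1,0],0])).round(2),"F",s["contact_force"].round(2),"w",round(s["gripper_width"],4),"vel",np.abs(s["joint_vel"]).max().round(3))
    print(" shift",R.inv().apply(np.array(pos)-s["tool_pos"]).round(4),"rot",np.degrees((R.inv()*T).as_rotvec()).round(2))
E
python3 -c "
from h import *
delta((.512,.2334,.15),-20.9)"
```

```text
t 0.1 tcp [ 0.1737 -0.5999  0.247 ] yaw 16.15 F [-0.57  0.59 -0.38] w 0.0878 vel 0.002
 shift [ 0.5567 -0.7062  0.098 ] rot [-8.000e-02  3.000e-02  3.705e+01]
```

All keys are required in every row.

Request:
drive_tool --moves '[{"dx": 0.03, "dy": -0.038, "dz": 0, "wx": 0, "wy": 0, "wz": 6, "jaw": 0}, {"dx": 0.06, "dy": -0.076, "dz": 0, "wx": 0, "wy": 0, "wz": 12, "jaw": 0}, {"dx": 0.09, "dy": -0.114, "dz": 0, "wx": 0, "wy": 0, "wz": 18, "jaw": 0}, {"dx": 0.12, "dy": -0.152, "dz": 0.01, "wx": 0, "wy": 0, "wz": 24, "jaw": 0}, {"dx": 0.15, "dy": -0.19, "dz": 0.02, "wx": 0, "wy": 0, "wz": 30, "jaw": 0}, {"dx": 0.18, "dy": -0.228, "dz": 0.03, "wx": 0, "wy": 0, "wz": 37, "jaw": 0}, {"dx": 0.21, "dy": -0.266, "dz": 0.04, "wx": 0, "wy": 0, "wz": 37, "jaw": 0}, {"dx": 0.24, "dy": -0.304, "dz": 0.05, "wx": 0, "wy": 0, "wz": 37, "jaw": 0}]'

```text
time: 0.9
tool_pos: [0.32, -0.2398, 0.1974]
tcp_rot: [0.0, 0.983, -0.181, 0.0]
contact_force: [1.3, -0.5, -0.1]
gripper_width: 0.0878
grasp_force: 0.0
```

```bash
python3 -c "
from h import *
delta((.512,.2334,.15),-20.9)"
```

```text
t 0.9 tcp [ 0.32   -0.2398  0.1974] yaw -20.9 F [ 1.29 -0.51 -0.06] w 0.0878 vel 1.124
 shift [ 0.0105 -0.5105  0.0474] rot [ 0.   -0.02 -0.  ]
```

Request:
drive_tool --moves '[{"dx": 0.001, "dy": -0.048, "dz": 0, "wx": 0, "wy": 0, "wz": 0, "jaw": 0}, {"dx": 0.002, "dy": -0.096, "dz": 0, "wx": 0, "wy": 0, "wz": 0, "jaw": 0}, {"dx": 0.003, "dy": -0.144, "dz": 0, "wx": 0, "wy": 0, "wz": 0, "jaw": 0}, {"dx": 0.004, "dy": -0.192, "dz": 0, "wx": 0, "wy": 0, "wz": 0, "jaw": 0}, {"dx": 0.005, "dy": -0.24, "dz": 0, "wx": 0, "wy": 0, "wz": 0, "jaw": 0}, {"dx": 0.006, "dy": -0.288, "dz": 0, "wx": 0, "wy": 0, "wz": 0, "jaw": 0}, {"dx": 0.007, "dy": -0.336, "dz": 0, "wx": 0, "wy": 0, "wz": 0, "jaw": 0}, {"dx": 0.008, "dy": -0.384, "dz": 0.02, "wx": 0, "wy": 0, "wz": 0, "jaw": 0}]'

```text
time: 1.7
tool_pos: [0.4653, 0.1153, 0.1799]
tcp_rot: [-0.001, 0.984, -0.181, 0.002]
contact_force: [1.3, -1.0, 0.1]
gripper_width: 0.0878
grasp_force: 0.0
```

```bash
python3 -c "
from h import *
delta((.512,.2334,.15),-20.9)"
```

```text
t 1.7 tcp [0.4653 0.1153 0.1799] yaw -20.82 F [ 1.26 -0.95  0.12] w 0.0878 vel 0.831
 shift [ 0.0016 -0.1269  0.0303] rot [-0.14 -0.22  0.08]
```

Request:
drive_tool --moves '[{"dx": 0.002, "dy": -0.046, "dz": 0.01, "wx": 0, "wy": 0, "wz": 0, "jaw": 0}, {"dx": 0.002, "dy": -0.092, "dz": 0.02, "wx": 0, "wy": 0, "wz": 0, "jaw": 0}, {"dx": 0.002, "dy": -0.127, "dz": 0.03, "wx": 0, "wy": 0, "wz": 0, "jaw": 0}, {"dx": 0.002, "dy": -0.127, "dz": 0.05, "wx": 0, "wy": 0, "wz": 0, "jaw": 0}, {"dx": 0.002, "dy": -0.127, "dz": 0.08, "wx": 0, "wy": 0, "wz": 0, "jaw": 0}, {"dx": 0.002, "dy": -0.127, "dz": 0.11, "wx": 0, "wy": 0, "wz": 0, "jaw": 0}, {"dx": 0.002, "dy": -0.127, "dz": 0.132, "wx": 0, "wy": 0, "wz": 0, "jaw": 0}, {"dx": 0.002, "dy": -0.127, "dz": 0.132, "wx": 0, "wy": 0, "wz": 0, "jaw": 0}]'

```text
time: 2.5
tool_pos: [0.5081, 0.2298, 0.0435]
tcp_rot: [0.002, 0.983, -0.181, -0.003]
contact_force: [0.4, 0.5, 0.2]
gripper_width: 0.0877
grasp_force: 0.0
```

```bash
python3 - <<'E'
from h import *
delta((.512,.2334,.047),-20.9)
a=snapshot("top");b=snapshot("scene")
A=cv2.resize(a[180:270,190:290],(400,360),interpolation=cv2.INTER_CUBIC);B=cv2.resize(b[130:230,340:440],(360,360),interpolation=cv2.INTER_CUBIC)
cv2.imwrite("pics/g1.png",np.hstack([A,B])[:,:,::-1])
E
```

```text
t 2.5 tcp [0.5081 0.2298 0.0435] yaw -20.85 F [0.42 0.5  0.25] w 0.0877 vel 0.056
 shift [ 0.0023 -0.0048 -0.0035] rot [0.24 0.25 0.05]
```

View pics/g1.png

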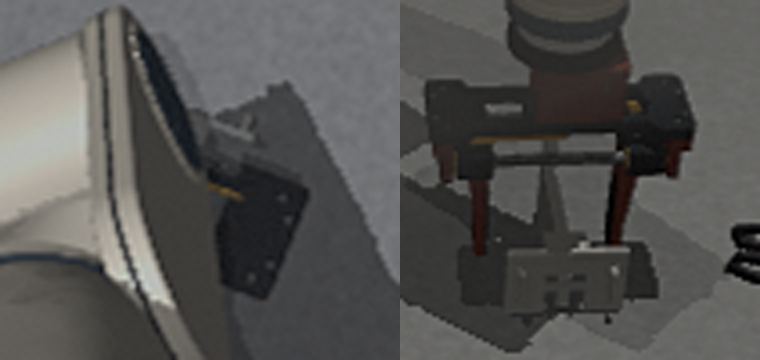

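The fingers straddle the web, so I'll nudge sideways, close and lift.

Request:
drive_tool --moves '[{"dx": 0.002, "dy": -0.005, "dz": -0.002, "wx": 0.2, "wy": 0.2, "wz": 0, "jaw": 0}, {"dx": 0.002, "dy": -0.005, "dz": -0.002, "wx": 0.2, "wy": 0.2, "wz": 0, "jaw": 0.5}, {"dx": 0.002, "dy": -0.005, "dz": -0.002, "wx": 0.2, "wy": 0.2, "wz": 0, "jaw": 0.8}, {"dx": 0.002, "dy": -0.005, "dz": -0.002, "wx": 0.2, "wy": 0.2, "wz": 0, "jaw": 1}, {"dx": 0.002, "dy": -0.005, "dz": -0.002, "wx": 0.2, "wy": 0.2, "wz": 0, "jaw": 1}, {"dx": 0.002, "dy": -0.005, "dz": -0.002, "wx": 0.2, "wy": 0.2, "wz": 0, "jaw": 1}, {"dx": 0.002, "dy": -0.005, "dz": -0.002, "wx": 0.2, "wy": 0.2, "wz": 0, "jaw": 1}, {"dx": 0.002, "dy": -0.005, "dz": -0.002, "wx": 0.2, "wy": 0.2, "wz": 0, "jaw": 1}]' --grip_force 35

```text
time: 3.4
tool_pos: [0.514, 0.2346, 0.0484]
tcp_rot: [-0.001, 0.983, -0.181, 0.002]
contact_force: [-0.2, 0.1, 0.3]
gripper_width: 0.0349
grasp_force: 0.0
```

```bash
python3 - <<'E'
from h import *
delta((.512,.2334,.25),-20.9)
im=cv2.imread("pics/scene0.png"); cv2.imwrite("pics/s1.png",cv2.resize(im[210:300,250:345],(760,600)[:2] if 0 else (665,600),interpolation=cv2.INTER_CUBIC))
E
```

```text
t 3.4 tcp [0.514  0.2346 0.0484] yaw -20.85 F [-0.22  0.06  0.32] w 0.0349 vel 0.002
 shift [-0.0007  0.0011 -0.2016] rot [-0.19 -0.19  0.05]
```

View pics/s1.png

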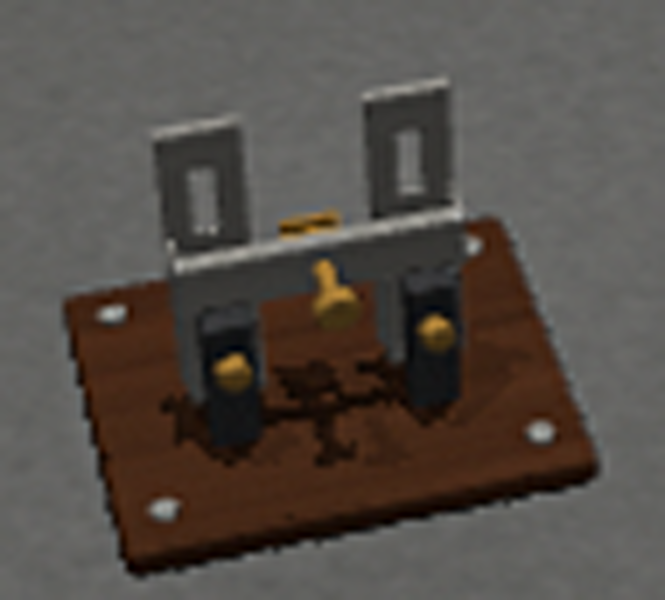

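The enlarged scene crop is a rear view. The slots run from (203,168) to (207,232) and from (410,128) to (412,195), the upright tops are at y of about 80–130, and the base corners are clear. I'll ray-cast these while the gripper closes.

Request:
drive_tool --moves '[{"dx": 0, "dy": 0, "dz": 0, "wx": 0, "wy": 0, "wz": 0, "jaw": 1}, {"dx": 0, "dy": 0, "dz": 0, "wx": 0, "wy": 0, "wz": 0, "jaw": 1}, {"dx": 0, "dy": 0, "dz": 0, "wx": 0, "wy": 0, "wz": 0, "jaw": 1}, {"dx": 0, "dy": 0, "dz": 0, "wx": 0, "wy": 0, "wz": 0, "jaw": 1}, {"dx": 0, "dy": 0, "dz": 0, "wx": 0, "wy": 0, "wz": 0, "jaw": 1}, {"dx": 0, "dy": 0, "dz": 0, "wx": 0, "wy": 0, "wz": 0, "jaw": 1}, {"dx": 0, "dy": 0, "dz": 0, "wx": 0, "wy": 0, "wz": 0, "jaw": 1}, {"dx": 0, "dy": 0, "dz": 0, "wx": 0, "wy": 0, "wz": 0, "jaw": 1}]'

```text
time: 4.2
tool_pos: [0.514, 0.2347, 0.0485]
tcp_rot: [-0.001, 0.983, -0.181, 0.002]
contact_force: [-0.7, 0.0, -0.7]
gripper_width: 0.0095
grasp_force: 35.0
```

```bash
python3 - <<'E'
from h import *
s,R=st(); print(s["gripper_width"],s["grasp_force"],s["tool_pos"])
cv=lambda x,y:(250+(x+.5)/7-.5,210+(y+.5)/6.667-.5)
C=np.array([ray("scene",cv(*p),.012)[:2] for p in [(65,300),(500,215),(600,465),(130,557)]])
print(C.round(4),[np.linalg.norm(C[i]-C[i-1]).round(4) for i in range(4)],"ctr",C.mean(0).round(4))
# order: (65,300)= front(-x),-y ; (500,215)= front,+y ; (600,465)= rear,+y; (130,557)= rear,-y
xd=(C[2]+C[3]-C[0]-C[1]);yd=(C[1]+C[2]-C[0]-C[3])
print("yaw x",np.degrees(np.arctan2(xd[1],xd[0])),"yaw y",np.degrees(np.arctan2(-yd[0],yd[1])))
top=np.array([.6394,-.0545]); 
for c in (C.mean(0),top,(C.mean(0)+top)/2):
    ya=np.radians(-7.5);u=np.array([np.cos(ya),np.sin(ya)]);n=np.array([-u[1],u[0]]);o=c-.005*u
    info=camera_info("scene");O=np.array(info["pose"])[:3,3]
    print("origin",o)
    for nm,p in dict(Lt1=(152,133),Lt2=(240,122),Rt1=(362,97),Rt2=(450,84),Lsb=(206,234),Lst=(202,167),Rsb=(412,195),Rst=(410,128)).items():
        d=ray("scene",cv(*p),0)-O; t=(.004-u@(O[:2]-o))/(u@d[:2]); X=O+t*d; print("  ",nm,"y %.4f z %.4f"%(n@(X[:2]-o),X[2]))
E
```

```text
0.009518541898294928 34.999390840530396 [0.51404534 0.23465799 0.04845954]
[[ 0.5773 -0.1184]
 [ 0.5958  0.0285]
 [ 0.7151  0.0124]
 [ 0.6937 -0.1331]] [np.float64(0.1173), np.float64(0.148), np.float64(0.1204), np.float64(0.147)] ctr [ 0.6455 -0.0526]
yaw x -7.459155182304907 yaw y -7.766975160360673
origin [ 0.64050658 -0.05199369]
   Lt1 y -0.0455 z 0.1348
   Lt2 y -0.0194 z 0.1327
   Rt1 y 0.0176 z 0.1339
   Rt2 y 0.0445 z 0.1326
   Lsb y -0.0329 z 0.0878
   Lst y -0.0319 z 0.1169
   Rsb y 0.0313 z 0.0879
   Rst y 0.0317 z 0.1171
origin [ 0.63444278 -0.05384737]
   Lt1 y -0.0422 z 0.1295
   Lt2 y -0.0159 z 0.1274
   Rt1 y 0.0213 z 0.1286
   Rt2 y 0.0485 z 0.1273
   Lsb y -0.0295 z 0.0822
   Lst y -0.0286 z 0.1114
   Rsb y 0.0352 z 0.0822
   Rst y 0.0355 z 0.1117
origin [ 0.63747468 -0.05292053]
   Lt1 y -0.0438 z 0.1321
   Lt2 y -0.0176 z 0.1301
   Rt1 y 0.0194 z 0.1312
   Rt2 y 0.0465 z 0.1300
   Lsb y -0.0312 z 0.0850
   Lst y -0.0302 z 0.1142
   Rsb y 0.0333 z 0.0851
   Rst y 0.0336 z 0.1144
```

Request:
drive_tool --moves '[{"dx": 0, "dy": 0, "dz": -0.03, "wx": 0, "wy": 0, "wz": 0, "jaw": 1}, {"dx": 0, "dy": 0, "dz": -0.07, "wx": 0, "wy": 0, "wz": 0, "jaw": 1}, {"dx": 0.01, "dy": 0.02, "dz": -0.11, "wx": 0, "wy": 0, "wz": 0, "jaw": 1}, {"dx": 0.03, "dy": 0.06, "dz": -0.12, "wx": 0, "wy": 0, "wz": -3, "jaw": 1}, {"dx": 0.05, "dy": 0.1, "dz": -0.12, "wx": 0, "wy": 0, "wz": -6, "jaw": 1}, {"dx": 0.07, "dy": 0.14, "dz": -0.12, "wx": 0, "wy": 0, "wz": -9, "jaw": 1}, {"dx": 0.09, "dy": 0.18, "dz": -0.12, "wx": 0, "wy": 0, "wz": -12, "jaw": 1}, {"dx": 0.11, "dy": 0.21, "dz": -0.12, "wx": 0, "wy": 0, "wz": -13.4, "jaw": 1}]'

```text
time: 5.0
tool_pos: [0.5406, -0.0033, 0.1679]
tcp_rot: [-0.001, 0.998, -0.064, 0.002]
contact_force: [-0.5, 0.9, -2.1]
gripper_width: 0.0097
grasp_force: 35.0
```

```bash
python3 -c "
from h import *
delta((.551,-.041,.122),-7.5)"
```

```text
t 5.0 tcp [ 0.5406 -0.0033  0.1679] yaw -7.38 F [-0.48  0.92 -2.06] w 0.0097 vel 0.862
 shift [0.0151 0.0362 0.0458] rot [-0.13 -0.17  0.12]
```

Request:
drive_tool --moves '[{"dx": 0.005, "dy": 0.015, "dz": 0, "wx": 0, "wy": 0, "wz": 0, "jaw": 1}, {"dx": 0.01, "dy": 0.028, "dz": 0.01, "wx": 0, "wy": 0, "wz": 0, "jaw": 1}, {"dx": 0.014, "dy": 0.038, "dz": 0.025, "wx": 0, "wy": 0, "wz": 0, "jaw": 1}, {"dx": 0.014, "dy": 0.038, "dz": 0.04, "wx": 0, "wy": 0, "wz": 0, "jaw": 1}, {"dx": 0.014, "dy": 0.038, "dz": 0.046, "wx": 0, "wy": 0, "wz": 0, "jaw": 1}, {"dx": 0.014, "dy": 0.038, "dz": 0.046, "wx": 0, "wy": 0, "wz": 0, "jaw": 1}, {"dx": 0.014, "dy": 0.038, "dz": 0.046, "wx": 0, "wy": 0, "wz": 0, "jaw": 1}, {"dx": 0.014, "dy": 0.038, "dz": 0.046, "wx": 0, "wy": 0, "wz": 0, "jaw": 1}]'

```text
time: 5.8
tool_pos: [0.551, -0.04, 0.1224]
tcp_rot: [-0.001, 0.998, -0.065, 0.003]
contact_force: [0.7, 0.5, -1.3]
gripper_width: 0.0099
grasp_force: 35.0
```

```bash
python3 - <<'E'
from h import *
delta((.551,-.041,.122),-7.5)
b=snapshot("scene");a=snapshot("top")
np.save("b.npy",b);np.save("a.npy",a)
cv2.imwrite("pics/p1.png",cv2.resize(b[190:270,245:345],(800,640)[:2],interpolation=cv2.INTER_CUBIC)[:600,:,::-1])
E
```

```text
t 5.8 tcp [ 0.551  -0.04    0.1224] yaw -7.42 F [ 0.67  0.48 -1.34] w 0.0099 vel 0.008
 shift [0.0001 0.001  0.0004] rot [-0.15 -0.28  0.09]
```

View pics/p1.png

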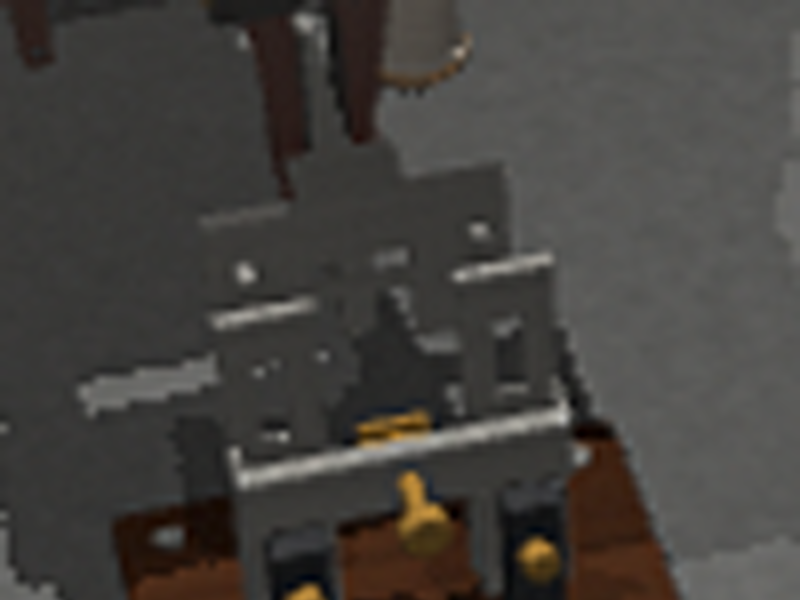

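The view shows the plate's top corners at crop (203,218) and (500,168), the claw necks bright at (247,272) and (480,230), and the upright tops at (215–315,~310) and (455–553,~265). I'll measure the bracket and the stand with this same camera.

```bash
python3 - <<'E'
from h import *
cv=lambda x,y:(245+(x+.5)/8-.5,190+(y+.5)/8-.5)
ya=np.radians(-7.42);u=np.array([np.cos(ya),np.sin(ya)]);n=np.array([-u[1],u[0]])
ob=np.array([.551,-.04])+.0488*u; zb=.1224-.0485
print("kin origin",ob,zb)
f=lambda X:((u@(X[:2]-ob)).round(4),(n@(X[:2]-ob)).round(4))
for nm,p,z in [("claw-",(247,272),.042),("claw+",(480,230),.042),("pl-",(203,220),.054),("pl+",(503,168),.054)]:
    X=ray("scene",cv(*p),zb+z); print(nm,X.round(4),"in bracket frame",f(X))
a=np.load("a.npy"); cv2.imwrite("pics/p2.png",cv2.resize(a[140:215,300:395],(760,600),interpolation=cv2.INTER_CUBIC)[:,:,::-1])
for nm,p in dict(L1=(213,323),L2=(315,306),R1=(455,277),R2=(553,263)).items():
    X=[ray("scene",cv(*p),z) for z in(.126,.130,.134,.138)]
    print(nm,[f(x) for x in X])
E
```

```text
kin origin [ 0.59939136 -0.04630212] 0.0739
claw- [ 0.6041 -0.0788  0.1159] in bracket frame (np.float64(0.0089), np.float64(-0.0316))
claw+ [ 0.6133 -0.0156  0.1159] in bracket frame (np.float64(0.0098), np.float64(0.0322))
pl- [ 0.5928 -0.0864  0.1279] in bracket frame (np.float64(-0.0014), np.float64(-0.0406))
pl+ [ 0.605  -0.0053  0.1279] in bracket frame (np.float64(0.0002), np.float64(0.0414))
L1 [(np.float64(0.0371), np.float64(-0.0452)), (np.float64(0.0414), np.float64(-0.0457)), (np.float64(0.0457), np.float64(-0.0461)), (np.float64(0.0501), np.float64(-0.0466))]
L2 [(np.float64(0.0381), np.float64(-0.0185)), (np.float64(0.0424), np.float64(-0.0191)), (np.float64(0.0467), np.float64(-0.0197)), (np.float64(0.0511), np.float64(-0.0203))]
R1 [(np.float64(0.0373), np.float64(0.0192)), (np.float64(0.0416), np.float64(0.0183)), (np.float64(0.0459), np.float64(0.0175)), (np.float64(0.0503), np.float64(0.0166))]
R2 [(np.float64(0.0391), np.float64(0.0453)), (np.float64(0.0434), np.float64(0.0443)), (np.float64(0.0478), np.float64(0.0432)), (np.float64(0.0521), np.float64(0.0422))]
```

View pics/p2.png

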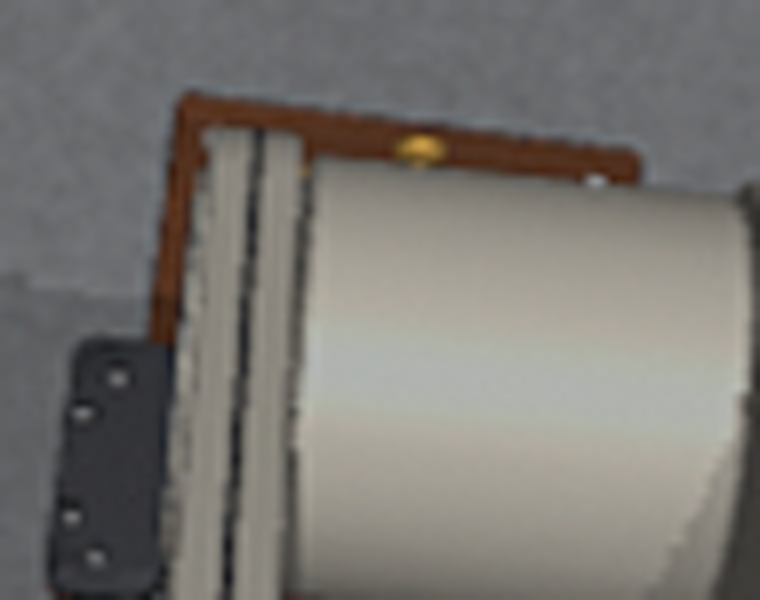

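Request:
drive_tool --moves '[{"dx": 0.006, "dy": 0.0012, "dz": 0.0004, "wx": 0, "wy": 0, "wz": 0.2, "jaw": 1}, {"dx": 0.013, "dy": 0.0012, "dz": 0.0004, "wx": 0, "wy": 0, "wz": 0.2, "jaw": 1}, {"dx": 0.02, "dy": 0.0012, "dz": 0.0004, "wx": 0, "wy": 0, "wz": 0.2, "jaw": 1}, {"dx": 0.024, "dy": 0.0012, "dz": 0.0004, "wx": 0, "wy": 0, "wz": 0.2, "jaw": 1}, {"dx": 0.026, "dy": 0.0012, "dz": 0.0004, "wx": 0, "wy": 0, "wz": 0.2, "jaw": 1}, {"dx": 0.028, "dy": 0.0012, "dz": 0.0004, "wx": 0, "wy": 0, "wz": 0.2, "jaw": 1}, {"dx": 0.028, "dy": 0.0012, "dz": 0.0004, "wx": 0, "wy": 0, "wz": 0.2, "jaw": 1}, {"dx": 0.028, "dy": 0.0012, "dz": 0.0004, "wx": 0, "wy": 0, "wz": 0.2, "jaw": 1}]'

```text
time: 6.7
tool_pos: [0.5774, -0.0451, 0.1214]
tcp_rot: [-0.001, 0.998, -0.067, 0.001]
contact_force: [-2.4, 0.8, -1.9]
gripper_width: 0.0102
grasp_force: 35.0
```

Request:
drive_tool --moves '[{"dx": 0.001, "dy": 0, "dz": 0, "wx": 0, "wy": 0, "wz": 0, "jaw": 1}, {"dx": 0.002, "dy": 0, "dz": 0, "wx": 0, "wy": 0, "wz": 0, "jaw": 1}, {"dx": 0.003, "dy": 0, "dz": 0, "wx": 0, "wy": 0, "wz": 0, "jaw": 1}, {"dx": 0.004, "dy": 0, "dz": 0, "wx": 0, "wy": 0, "wz": 0, "jaw": 1}, {"dx": 0.005, "dy": 0, "dz": 0, "wx": 0, "wy": 0, "wz": 0, "jaw": 1}, {"dx": 0.005, "dy": 0, "dz": 0, "wx": 0, "wy": 0, "wz": 0, "jaw": 1}, {"dx": 0.005, "dy": 0, "dz": 0, "wx": 0, "wy": 0, "wz": 0, "jaw": 1}, {"dx": 0.005, "dy": 0, "dz": 0, "wx": 0, "wy": 0, "wz": 0, "jaw": 1}]'

```text
time: 7.5
tool_pos: [0.5827, -0.0458, 0.1215]
tcp_rot: [-0.001, 0.998, -0.067, 0.002]
contact_force: [-4.5, 0.0, -10.4]
gripper_width: 0.0102
grasp_force: 35.0
```

```bash
python3 -c "
from h import *
delta((.593,-.0468,.122),-7.6)"
```

```text
t 7.5 tcp [ 0.5827 -0.0458  0.1215] yaw -7.65 F [ -4.52   0.04 -10.36] w 0.0102 vel 0.003
 shift [ 0.0103 -0.0004 -0.0005] rot [-0.15 -0.17 -0.05]
```

The tool is being pushed down, so the claws are too high. I'll back off 2 mm, lower, and retry.

Request:
drive_tool --moves '[{"dx": -0.002, "dy": 0, "dz": 0, "wx": 0, "wy": 0, "wz": 0, "jaw": 1}, {"dx": -0.003, "dy": 0, "dz": 0.0008, "wx": 0, "wy": 0, "wz": 0, "jaw": 1}, {"dx": -0.003, "dy": 0, "dz": 0.0016, "wx": 0, "wy": 0, "wz": 0, "jaw": 1}, {"dx": -0.002, "dy": 0, "dz": 0.0016, "wx": 0, "wy": 0, "wz": 0, "jaw": 1}, {"dx": -0.001, "dy": 0, "dz": 0.0016, "wx": 0, "wy": 0, "wz": 0, "jaw": 1}, {"dx": 0, "dy": 0, "dz": 0.0016, "wx": 0, "wy": 0, "wz": 0, "jaw": 1}, {"dx": 0, "dy": 0, "dz": 0.0016, "wx": 0, "wy": 0, "wz": 0, "jaw": 1}, {"dx": 0, "dy": 0, "dz": 0.0016, "wx": 0, "wy": 0, "wz": 0, "jaw": 1}]'

```text
time: 8.3
tool_pos: [0.5834, -0.0459, 0.1203]
tcp_rot: [-0.001, 0.998, -0.067, 0.002]
contact_force: [-1.6, 0.0, -2.0]
gripper_width: 0.0098
grasp_force: 35.0
```

```bash
python3 -c "
from h import *
delta((.593,-.0468,.122),-7.6)"
```

```text
t 8.3 tcp [ 0.5834 -0.0459  0.1203] yaw -7.65 F [-1.56  0.04 -2.  ] w 0.0098 vel 0.001
 shift [ 0.0097 -0.0004 -0.0017] rot [-0.15 -0.25 -0.05]
```

Request:
drive_tool --moves '[{"dx": 0.001, "dy": 0, "dz": 0, "wx": 0, "wy": 0, "wz": 0, "jaw": 1}, {"dx": 0.002, "dy": 0, "dz": 0, "wx": 0, "wy": 0, "wz": 0, "jaw": 1}, {"dx": 0.003, "dy": 0, "dz": 0, "wx": 0, "wy": 0, "wz": 0, "jaw": 1}, {"dx": 0.004, "dy": 0, "dz": 0, "wx": 0, "wy": 0, "wz": 0, "jaw": 1}, {"dx": 0.004, "dy": 0, "dz": 0, "wx": 0, "wy": 0, "wz": 0, "jaw": 1}, {"dx": 0.004, "dy": 0, "dz": 0, "wx": 0, "wy": 0, "wz": 0, "jaw": 1}, {"dx": 0.004, "dy": 0, "dz": 0, "wx": 0, "wy": 0, "wz": 0, "jaw": 1}, {"dx": 0.004, "dy": 0, "dz": 0, "wx": 0, "wy": 0, "wz": 0, "jaw": 1}]'

```text
time: 9.1
tool_pos: [0.5872, -0.0464, 0.1202]
tcp_rot: [-0.001, 0.998, -0.067, 0.002]
contact_force: [-0.9, 0.1, -3.2]
gripper_width: 0.0101
grasp_force: 35.0
```

```bash
python3 -c "
from h import *
delta((.593,-.0468,.122),-7.6); print(sense()['moment'])"
```

```text
t 9.1 tcp [ 0.5872 -0.0464  0.1202] yaw -7.66 F [-0.86  0.07 -3.25] w 0.0101 vel 0.002
 shift [ 0.0058 -0.0004 -0.0018] rot [-0.15 -0.24 -0.06]
[0.05113905 0.08204471 0.01320279]
```

Request:
drive_tool --moves '[{"dx": 0.001, "dy": 0, "dz": 0.0005, "wx": 0, "wy": 0, "wz": 0, "jaw": 1}, {"dx": 0.002, "dy": 0, "dz": 0.0005, "wx": 0, "wy": 0, "wz": 0, "jaw": 1}, {"dx": 0.003, "dy": 0, "dz": 0.0005, "wx": 0, "wy": 0, "wz": 0, "jaw": 1}, {"dx": 0.004, "dy": 0, "dz": 0.0005, "wx": 0, "wy": 0, "wz": 0, "jaw": 1}, {"dx": 0.004, "dy": 0, "dz": 0.0005, "wx": 0, "wy": 0, "wz": 0, "jaw": 1}, {"dx": 0.004, "dy": 0, "dz": 0.0005, "wx": 0, "wy": 0, "wz": 0, "jaw": 1}, {"dx": 0.004, "dy": 0, "dz": 0.0005, "wx": 0, "wy": 0, "wz": 0, "jaw": 1}, {"dx": 0.004, "dy": 0, "dz": 0.0005, "wx": 0, "wy": 0, "wz": 0, "jaw": 1}]'

```text
time: 9.9
tool_pos: [0.5878, -0.0465, 0.1188]
tcp_rot: [-0.001, 0.998, -0.067, -0.002]
contact_force: [-10.6, 1.8, 3.0]
gripper_width: 0.0098
grasp_force: 35.0
```

Request:
drive_tool --moves '[{"dx": 0.001, "dy": 0, "dz": 0, "wx": 0, "wy": 0, "wz": 0, "jaw": 1}, {"dx": 0.002, "dy": 0, "dz": 0, "wx": 0, "wy": 0, "wz": 0, "jaw": 1}, {"dx": 0.002, "dy": 0, "dz": 0, "wx": 0, "wy": 0, "wz": 0, "jaw": 1}, {"dx": 0.002, "dy": 0, "dz": 0, "wx": 0, "wy": 0, "wz": 0, "jaw": 1}, {"dx": 0.002, "dy": 0, "dz": 0, "wx": 0, "wy": 0, "wz": 0, "jaw": 1}, {"dx": 0.002, "dy": 0, "dz": 0, "wx": 0, "wy": 0, "wz": 0, "jaw": 1}, {"dx": 0.002, "dy": 0, "dz": 0, "wx": 0, "wy": 0, "wz": 0, "jaw": 1}, {"dx": 0.002, "dy": 0, "dz": 0, "wx": 0, "wy": 0, "wz": 0, "jaw": 1}]'

```text
time: 10.7
tool_pos: [0.5885, -0.0466, 0.1183]
tcp_rot: [-0.001, 0.998, -0.067, -0.003]
contact_force: [-13.4, 1.2, 2.5]
gripper_width: 0.0093
grasp_force: 35.0
```

```bash
python3 -c "
from h import *
delta((.593,-.0468,.122),-7.6); print(sense()['moment'])"
```

```text
t 10.7 tcp [ 0.5885 -0.0466  0.1183] yaw -7.63 F [-13.41   1.19   2.5 ] w 0.0093 vel 0.002
 shift [ 0.0045 -0.0005 -0.0037] rot [-0.13  0.35 -0.03]
[0.28803541 1.9718516  0.07735965]
```

The claws went through freely and then the back face stopped at about the expected x. I'll relax the forward push and lower it by feel.

Request:
drive_tool --moves '[{"dx": -0.002, "dy": 0, "dz": 0, "wx": 0, "wy": 0, "wz": 0, "jaw": 1}, {"dx": -0.003, "dy": 0, "dz": 0, "wx": 0, "wy": 0, "wz": 0, "jaw": 1}, {"dx": -0.003, "dy": 0, "dz": 0.001, "wx": 0, "wy": 0, "wz": 0, "jaw": 1}, {"dx": -0.003, "dy": 0, "dz": 0.002, "wx": 0, "wy": 0, "wz": 0, "jaw": 1}, {"dx": -0.003, "dy": 0, "dz": 0.003, "wx": 0, "wy": 0, "wz": 0, "jaw": 1}, {"dx": -0.003, "dy": 0, "dz": 0.004, "wx": 0, "wy": 0, "wz": 0, "jaw": 1}, {"dx": -0.003, "dy": 0, "dz": 0.004, "wx": 0, "wy": 0, "wz": 0, "jaw": 1}, {"dx": -0.003, "dy": 0, "dz": 0.004, "wx": 0, "wy": 0, "wz": 0, "jaw": 1}]'

```text
time: 11.5
tool_pos: [0.5884, -0.0466, 0.1153]
tcp_rot: [-0.001, 0.998, -0.067, 0.0]
contact_force: [-8.1, 1.1, 0.0]
gripper_width: 0.0096
grasp_force: 35.0
```

```bash
python3 -c "
from h import *
delta((.593,-.0468,.122),-7.6); print(sense()['moment'])"
```

```text
t 11.5 tcp [ 0.5884 -0.0466  0.1153] yaw -7.64 F [-8.06  1.14  0.04] w 0.0096 vel 0.002
 shift [ 0.0045 -0.0004 -0.0067] rot [-0.15 -0.01 -0.04]
[0.23618394 1.13021723 0.18466968]
```

It's down 5 mm with no resistance, so it is hooked. I'll continue to the catch.

Request:
drive_tool --moves '[{"dx": -0.001, "dy": 0, "dz": 0.001, "wx": 0, "wy": 0, "wz": 0, "jaw": 1}, {"dx": -0.001, "dy": 0, "dz": 0.002, "wx": 0, "wy": 0, "wz": 0, "jaw": 1}, {"dx": -0.001, "dy": 0, "dz": 0.003, "wx": 0, "wy": 0, "wz": 0, "jaw": 1}, {"dx": -0.001, "dy": 0, "dz": 0.004, "wx": 0, "wy": 0, "wz": 0, "jaw": 1}, {"dx": -0.001, "dy": 0, "dz": 0.004, "wx": 0, "wy": 0, "wz": 0, "jaw": 1}, {"dx": -0.001, "dy": 0, "dz": 0.004, "wx": 0, "wy": 0, "wz": 0, "jaw": 1}, {"dx": -0.001, "dy": 0, "dz": 0.004, "wx": 0, "wy": 0, "wz": 0, "jaw": 1}, {"dx": -0.001, "dy": 0, "dz": 0.004, "wx": 0, "wy": 0, "wz": 0, "jaw": 1}]'

```text
time: 12.3
tool_pos: [0.5884, -0.0465, 0.1115]
tcp_rot: [-0.001, 0.998, -0.067, 0.001]
contact_force: [-5.6, 1.1, -0.9]
gripper_width: 0.0098
grasp_force: 35.0
```

Request:
drive_tool --moves '[{"dx": 0, "dy": 0, "dz": 0.0007, "wx": 0, "wy": 0, "wz": 0, "jaw": 1}, {"dx": 0, "dy": 0, "dz": 0.0014, "wx": 0, "wy": 0, "wz": 0, "jaw": 1}, {"dx": 0, "dy": 0, "dz": 0.002, "wx": 0, "wy": 0, "wz": 0, "jaw": 1}, {"dx": 0, "dy": 0, "dz": 0.002, "wx": 0, "wy": 0, "wz": 0, "jaw": 1}, {"dx": 0, "dy": 0, "dz": 0.002, "wx": 0, "wy": 0, "wz": 0, "jaw": 1}, {"dx": 0, "dy": 0, "dz": 0.002, "wx": 0, "wy": 0, "wz": 0, "jaw": 1}, {"dx": 0, "dy": 0, "dz": 0.002, "wx": 0, "wy": 0, "wz": 0, "jaw": 1}, {"dx": 0, "dy": 0, "dz": 0.002, "wx": 0, "wy": 0, "wz": 0, "jaw": 1}]'

```text
time: 13.1
tool_pos: [0.5884, -0.0465, 0.1096]
tcp_rot: [-0.001, 0.998, -0.067, 0.001]
contact_force: [-5.9, 1.0, 0.3]
gripper_width: 0.0101
grasp_force: 35.0
```

```bash
python3 -c "
from h import *
delta((.593,-.0468,.122),-7.6); print(sense()['moment'])"
```

```text
t 13.1 tcp [ 0.5884 -0.0465  0.1096] yaw -7.64 F [-5.95  1.02  0.3 ] w 0.0101 vel 0.003
 shift [ 0.0046 -0.0004 -0.0124] rot [-0.15 -0.12 -0.04]
[0.19755868 0.85549439 0.05830835]
```

Request:
drive_tool --moves '[{"dx": 0, "dy": 0, "dz": 0.0005, "wx": 0, "wy": 0, "wz": 0, "jaw": 1}, {"dx": 0, "dy": 0, "dz": 0.001, "wx": 0, "wy": 0, "wz": 0, "jaw": 1}, {"dx": 0, "dy": 0, "dz": 0.0015, "wx": 0, "wy": 0, "wz": 0, "jaw": 1}, {"dx": 0, "dy": 0, "dz": 0.0015, "wx": 0, "wy": 0, "wz": 0, "jaw": 1}, {"dx": 0, "dy": 0, "dz": 0.0015, "wx": 0, "wy": 0, "wz": 0, "jaw": 1}, {"dx": 0, "dy": 0, "dz": 0.0015, "wx": 0, "wy": 0, "wz": 0, "jaw": 1}, {"dx": 0, "dy": 0, "dz": 0.0015, "wx": 0, "wy": 0, "wz": 0, "jaw": 1}, {"dx": 0, "dy": 0, "dz": 0.0015, "wx": 0, "wy": 0, "wz": 0, "jaw": 1}]'

```text
time: 13.9
tool_pos: [0.5884, -0.0465, 0.1086]
tcp_rot: [-0.001, 0.998, -0.067, 0.001]
contact_force: [-7.1, 0.6, 5.1]
gripper_width: 0.0097
grasp_force: 35.0
```

```bash
python3 -c "
from h import *
delta((.593,-.0468,.122),-7.6); print(sense()['moment'])"
```

```text
t 13.9 tcp [ 0.5884 -0.0465  0.1086] yaw -7.65 F [-7.06  0.59  5.09] w 0.0097 vel 0.001
 shift [ 0.0046 -0.0003 -0.0133] rot [-0.15 -0.13 -0.05]
[0.25329034 1.06478604 0.18798886]
```

I can feel the catch, about 7 N at z ≈ 60 mm. I'll relax, release, and lift.

Request:
drive_tool --moves '[{"dx": -0.001, "dy": 0, "dz": -0.0005, "wx": 0, "wy": 0, "wz": 0, "jaw": 1}, {"dx": -0.0015, "dy": 0, "dz": -0.0008, "wx": 0, "wy": 0, "wz": 0, "jaw": 1}, {"dx": -0.0015, "dy": 0, "dz": -0.0008, "wx": 0, "wy": 0, "wz": 0, "jaw": 0.7}, {"dx": -0.0015, "dy": 0, "dz": -0.0008, "wx": 0, "wy": 0, "wz": 0, "jaw": 0.7}, {"dx": -0.0015, "dy": 0, "dz": -0.0008, "wx": 0, "wy": 0, "wz": 0, "jaw": 0.7}, {"dx": -0.0015, "dy": 0, "dz": -0.0008, "wx": 0, "wy": 0, "wz": 0, "jaw": 0.7}, {"dx": -0.0015, "dy": 0, "dz": -0.0008, "wx": 0, "wy": 0, "wz": 0, "jaw": 0.7}, {"dx": -0.0015, "dy": 0, "dz": -0.0008, "wx": 0, "wy": 0, "wz": 0, "jaw": 0.7}]'

```text
time: 14.7
tool_pos: [0.5878, -0.0465, 0.109]
tcp_rot: [-0.001, 0.998, -0.067, 0.002]
contact_force: [0.2, 0.1, -0.1]
gripper_width: 0.0264
grasp_force: 0.0
```

```bash
python3 - <<'E'
from h import *
delta((.593,-.0468,.122),-7.6)
b=snapshot("scene")
cv2.imwrite("pics/q1.png",cv2.resize(b[180:280,240:350],(660,600),interpolation=cv2.INTER_CUBIC)[:,:,::-1])
E
```

```text
t 14.7 tcp [ 0.5878 -0.0465  0.109 ] yaw -7.66 F [ 0.24  0.15 -0.09] w 0.0264 vel 0.002
 shift [ 0.0052 -0.0004 -0.0129] rot [-0.15 -0.25 -0.06]
```

View pics/q1.png

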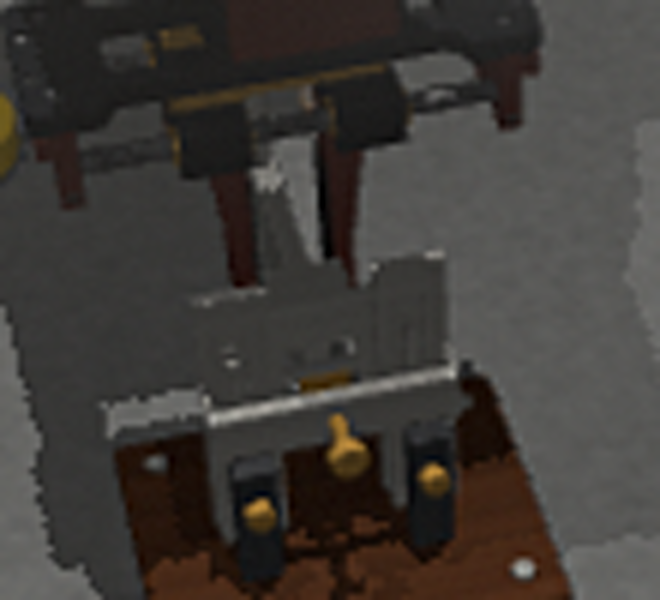

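The bracket sits level against the uprights at about (320,340) in the crop, held up by the catch. I'll lift, shut the fingers, and move over the pad.

Request:
drive_tool --moves '[{"dx": 0, "dy": 0, "dz": -0.015, "wx": 0, "wy": 0, "wz": 0, "jaw": 0.7}, {"dx": 0, "dy": 0, "dz": -0.035, "wx": 0, "wy": 0, "wz": 0, "jaw": 0.7}, {"dx": 0, "dy": 0, "dz": -0.055, "wx": 0, "wy": 0, "wz": 0, "jaw": 0.8}, {"dx": 0.01, "dy": 0, "dz": -0.055, "wx": 0, "wy": 0, "wz": 0, "jaw": 1}, {"dx": 0.022, "dy": 0, "dz": -0.055, "wx": 0, "wy": 0, "wz": 0, "jaw": 1}, {"dx": 0.035, "dy": 0, "dz": -0.055, "wx": 0, "wy": 0, "wz": 0, "jaw": 1}, {"dx": 0.035, "dy": 0, "dz": -0.055, "wx": 0, "wy": 0, "wz": 0, "jaw": 1}, {"dx": 0.035, "dy": 0, "dz": -0.055, "wx": 0, "wy": 0, "wz": 0, "jaw": 1}]' --grip_force 10

```text
time: 15.55
tool_pos: [0.622, -0.0513, 0.1631]
tcp_rot: [-0.001, 0.998, -0.067, 0.001]
contact_force: [-0.3, 0.8, 0.9]
gripper_width: 0.0002
grasp_force: 0.0
```

```bash
python3 -c "
from h import *
delta((.6225,-.0511,.139),-7.6)"
```

```text
t 15.55 tcp [ 0.622  -0.0513  0.1631] yaw -7.66 F [-0.32  0.83  0.9 ] w 0.0002 vel 0.02
 shift [ 0.0004 -0.0002  0.0241] rot [-0.15 -0.14 -0.06]
```

Request:
drive_tool --moves '[{"dx": 0, "dy": 0, "dz": 0.008, "wx": 0, "wy": 0, "wz": 0, "jaw": 1}, {"dx": 0, "dy": 0, "dz": 0.016, "wx": 0, "wy": 0, "wz": 0, "jaw": 1}, {"dx": 0, "dy": 0, "dz": 0.02, "wx": 0, "wy": 0, "wz": 0, "jaw": 1}, {"dx": 0, "dy": 0, "dz": 0.022, "wx": 0, "wy": 0, "wz": 0, "jaw": 1}, {"dx": 0, "dy": 0, "dz": 0.023, "wx": 0, "wy": 0, "wz": 0, "jaw": 1}, {"dx": 0, "dy": 0, "dz": 0.024, "wx": 0, "wy": 0, "wz": 0, "jaw": 1}, {"dx": 0, "dy": 0, "dz": 0.025, "wx": 0, "wy": 0, "wz": 0, "jaw": 1}, {"dx": 0, "dy": 0, "dz": 0.025, "wx": 0, "wy": 0, "wz": 0, "jaw": 1}]'

```text
time: 16.35
tool_pos: [0.6224, -0.0512, 0.1392]
tcp_rot: [-0.001, 0.998, -0.067, 0.002]
contact_force: [-0.7, -0.0, -0.2]
gripper_width: 0.0005
grasp_force: 0.0
```

Request:
drive_tool --moves '[{"dx": 0, "dy": 0, "dz": 0.0005, "wx": 0, "wy": 0, "wz": 0, "jaw": 1}, {"dx": 0, "dy": 0, "dz": 0.001, "wx": 0, "wy": 0, "wz": 0, "jaw": 1}, {"dx": 0, "dy": 0, "dz": 0.0015, "wx": 0, "wy": 0, "wz": 0, "jaw": 1}, {"dx": 0, "dy": 0, "dz": 0.002, "wx": 0, "wy": 0, "wz": 0, "jaw": 1}, {"dx": 0, "dy": 0, "dz": 0.002, "wx": 0, "wy": 0, "wz": 0, "jaw": 1}, {"dx": 0, "dy": 0, "dz": 0.002, "wx": 0, "wy": 0, "wz": 0, "jaw": 1}, {"dx": 0, "dy": 0, "dz": 0.002, "wx": 0, "wy": 0, "wz": 0, "jaw": 1}, {"dx": 0, "dy": 0, "dz": 0.002, "wx": 0, "wy": 0, "wz": 0, "jaw": 1}]'

```text
time: 17.15
tool_pos: [0.6226, -0.0512, 0.1379]
tcp_rot: [-0.001, 0.998, -0.067, 0.003]
contact_force: [-1.7, 0.8, 5.9]
gripper_width: 0.0006
grasp_force: 3.0
```

Request:
drive_tool --moves '[{"dx": 0, "dy": 0, "dz": 0.0003, "wx": 0, "wy": 0, "wz": 0, "jaw": 1}, {"dx": 0, "dy": 0, "dz": 0.0006, "wx": 0, "wy": 0, "wz": 0, "jaw": 1}, {"dx": 0, "dy": 0, "dz": 0.0009, "wx": 0, "wy": 0, "wz": 0, "jaw": 1}, {"dx": 0, "dy": 0, "dz": 0.0012, "wx": 0, "wy": 0, "wz": 0, "jaw": 1}, {"dx": 0, "dy": 0, "dz": 0.0015, "wx": 0, "wy": 0, "wz": 0, "jaw": 1}, {"dx": 0, "dy": 0, "dz": 0.0015, "wx": 0, "wy": 0, "wz": 0, "jaw": 1}, {"dx": 0, "dy": 0, "dz": 0.0015, "wx": 0, "wy": 0, "wz": 0, "jaw": 1}, {"dx": 0, "dy": 0, "dz": 0.0015, "wx": 0, "wy": 0, "wz": 0, "jaw": 1}]'

```text
time: 17.95
tool_pos: [0.6228, -0.0513, 0.1368]
tcp_rot: [-0.001, 0.998, -0.067, 0.003]
contact_force: [-2.4, -0.0, 7.8]
gripper_width: 0.0006
grasp_force: 4.0
```

Request:
drive_tool --moves '[{"dx": 0, "dy": 0, "dz": 0.0003, "wx": 0, "wy": 0, "wz": 0, "jaw": 1}, {"dx": 0, "dy": 0, "dz": 0.0006, "wx": 0, "wy": 0, "wz": 0, "jaw": 1}, {"dx": 0, "dy": 0, "dz": 0.0009, "wx": 0, "wy": 0, "wz": 0, "jaw": 1}, {"dx": 0, "dy": 0, "dz": 0.0012, "wx": 0, "wy": 0, "wz": 0, "jaw": 1}, {"dx": 0, "dy": 0, "dz": 0.0015, "wx": 0, "wy": 0, "wz": 0, "jaw": 1}, {"dx": 0, "dy": 0, "dz": 0.0015, "wx": 0, "wy": 0, "wz": 0, "jaw": 1}, {"dx": 0, "dy": 0, "dz": 0.0015, "wx": 0, "wy": 0, "wz": 0, "jaw": 1}, {"dx": 0, "dy": 0, "dz": 0.0015, "wx": 0, "wy": 0, "wz": 0, "jaw": 1}]'

```text
time: 18.75
tool_pos: [0.623, -0.0512, 0.1349]
tcp_rot: [-0.001, 0.998, -0.067, 0.003]
contact_force: [-1.0, -0.4, 6.4]
gripper_width: 0.0006
grasp_force: 2.9
```

Request:
drive_tool --moves '[{"dx": 0, "dy": 0, "dz": 0.0005, "wx": 0, "wy": 0, "wz": 0, "jaw": 1}, {"dx": 0, "dy": 0, "dz": 0.001, "wx": 0, "wy": 0, "wz": 0, "jaw": 1}, {"dx": 0, "dy": 0, "dz": 0.0015, "wx": 0, "wy": 0, "wz": 0, "jaw": 1}, {"dx": 0, "dy": 0, "dz": 0.002, "wx": 0, "wy": 0, "wz": 0, "jaw": 1}, {"dx": 0, "dy": 0, "dz": 0.0025, "wx": 0, "wy": 0, "wz": 0, "jaw": 1}, {"dx": 0, "dy": 0, "dz": 0.0025, "wx": 0, "wy": 0, "wz": 0, "jaw": 1}, {"dx": 0, "dy": 0, "dz": 0.0025, "wx": 0, "wy": 0, "wz": 0, "jaw": 1}, {"dx": 0, "dy": 0, "dz": 0.0025, "wx": 0, "wy": 0, "wz": 0, "jaw": 1}]'

```text
time: 19.55
tool_pos: [0.6233, -0.0513, 0.1324]
tcp_rot: [-0.001, 0.998, -0.067, 0.003]
contact_force: [0.2, 0.5, 4.0]
gripper_width: 0.0004
grasp_force: 2.6
```

Request:
drive_tool --moves '[{"dx": 0, "dy": 0, "dz": 0.0004, "wx": 0, "wy": 0, "wz": 0, "jaw": 1}, {"dx": 0, "dy": 0, "dz": 0.0008, "wx": 0, "wy": 0, "wz": 0, "jaw": 1}, {"dx": 0, "dy": 0, "dz": 0.0012, "wx": 0, "wy": 0, "wz": 0, "jaw": 1}, {"dx": 0, "dy": 0, "dz": 0.0016, "wx": 0, "wy": 0, "wz": 0, "jaw": 1}, {"dx": 0, "dy": 0, "dz": 0.002, "wx": 0, "wy": 0, "wz": 0, "jaw": 1}, {"dx": 0, "dy": 0, "dz": 0.002, "wx": 0, "wy": 0, "wz": 0, "jaw": 1}, {"dx": 0, "dy": 0, "dz": 0.002, "wx": 0, "wy": 0, "wz": 0, "jaw": 1}, {"dx": 0, "dy": 0, "dz": 0.002, "wx": 0, "wy": 0, "wz": 0, "jaw": 1}]'

```text
time: 20.35
tool_pos: [0.6233, -0.0513, 0.1302]
tcp_rot: [-0.001, 0.998, -0.067, 0.003]
contact_force: [1.8, 1.3, 5.4]
gripper_width: 0.0005
grasp_force: 2.7
```

Request:
drive_tool --moves '[{"dx": 0, "dy": 0, "dz": 0.0003, "wx": 0, "wy": 0, "wz": 0, "jaw": 1}, {"dx": 0, "dy": 0, "dz": 0.0006, "wx": 0, "wy": 0, "wz": 0, "jaw": 1}, {"dx": 0, "dy": 0, "dz": 0.0009, "wx": 0, "wy": 0, "wz": 0, "jaw": 1}, {"dx": 0, "dy": 0, "dz": 0.0012, "wx": 0, "wy": 0, "wz": 0, "jaw": 1}, {"dx": 0, "dy": 0, "dz": 0.0015, "wx": 0, "wy": 0, "wz": 0, "jaw": 1}, {"dx": 0, "dy": 0, "dz": 0.0015, "wx": 0, "wy": 0, "wz": 0, "jaw": 1}, {"dx": 0, "dy": 0, "dz": 0.0015, "wx": 0, "wy": 0, "wz": 0, "jaw": 1}, {"dx": 0, "dy": 0, "dz": 0.0015, "wx": 0, "wy": 0, "wz": 0, "jaw": 1}]'

```text
time: 21.15
tool_pos: [0.6234, -0.0513, 0.129]
tcp_rot: [-0.001, 0.998, -0.067, 0.003]
contact_force: [1.6, -0.7, 7.6]
gripper_width: 0.0007
grasp_force: 3.7
```

Request:
drive_tool --moves '[{"dx": 0, "dy": 0, "dz": 0.0003, "wx": 0, "wy": 0, "wz": 0, "jaw": 1}, {"dx": 0, "dy": 0, "dz": 0.0006, "wx": 0, "wy": 0, "wz": 0, "jaw": 1}, {"dx": 0, "dy": 0, "dz": 0.0009, "wx": 0, "wy": 0, "wz": 0, "jaw": 1}, {"dx": 0, "dy": 0, "dz": 0.0012, "wx": 0, "wy": 0, "wz": 0, "jaw": 1}, {"dx": 0, "dy": 0, "dz": 0.0012, "wx": 0, "wy": 0, "wz": 0, "jaw": 1}, {"dx": 0, "dy": 0, "dz": 0.0012, "wx": 0, "wy": 0, "wz": 0, "jaw": 1}, {"dx": 0, "dy": 0, "dz": 0.0012, "wx": 0, "wy": 0, "wz": 0, "jaw": 1}, {"dx": 0, "dy": 0, "dz": 0.0012, "wx": 0, "wy": 0, "wz": 0, "jaw": 1}]'

```text
time: 21.95
tool_pos: [0.6236, -0.0513, 0.1288]
tcp_rot: [-0.001, 0.998, -0.067, 0.004]
contact_force: [-0.8, 1.0, 14.5]
gripper_width: 0.0007
grasp_force: 7.2
```

Request:
drive_tool --moves '[{"dx": 0, "dy": 0, "dz": 0.0003, "wx": 0, "wy": 0, "wz": 0, "jaw": 1}, {"dx": 0, "dy": 0, "dz": 0.0006, "wx": 0, "wy": 0, "wz": 0, "jaw": 1}, {"dx": 0, "dy": 0, "dz": 0.0009, "wx": 0, "wy": 0, "wz": 0, "jaw": 1}, {"dx": 0, "dy": 0, "dz": 0.0009, "wx": 0, "wy": 0, "wz": 0, "jaw": 1}, {"dx": 0, "dy": 0, "dz": 0.0009, "wx": 0, "wy": 0, "wz": 0, "jaw": 1}, {"dx": 0, "dy": 0, "dz": 0.0009, "wx": 0, "wy": 0, "wz": 0, "jaw": 1}, {"dx": 0, "dy": 0, "dz": 0.0009, "wx": 0, "wy": 0, "wz": 0, "jaw": 1}, {"dx": 0, "dy": 0, "dz": 0.0009, "wx": 0, "wy": 0, "wz": 0, "jaw": 1}]'

```text
time: 22.75
tool_pos: [0.6236, -0.0512, 0.1285]
tcp_rot: [-0.001, 0.998, -0.067, 0.004]
contact_force: [-3.3, 0.5, 19.7]
gripper_width: 0.0001
grasp_force: 10.0
```

```bash
python3 - <<'E'
from h import *
delta((.6225,-.0511,.139),-7.6)
b=snapshot("scene")
cv2.imwrite("pics/r1.png",cv2.resize(b[180:280,240:350],(660,600),interpolation=cv2.INTER_CUBIC)[:,:,::-1])
# catch knob centroid: before (nothing), on catch and now
k=cv2.imread("pics/scene0.png")[:,:,::-1]
for im in (k,b):
    h=cv2.cvtColor(np.ascontiguousarray(im),cv2.COLOR_RGB2HSV)[246:262,290:306]; m=(h[...,1]>130)&(h[...,2]>90)&(h[...,0]>12); y,x=np.nonzero(m); print(len(x),x.mean()+290,y.mean()+246)
E
```

```text
t 22.75 tcp [ 0.6236 -0.0512  0.1285] yaw -7.65 F [-3.35  0.46 19.67] w 0.0001 vel 0.002
 shift [-0.001  -0.     -0.0105] rot [-0.16 -0.42 -0.05]
24 296.5833333333333 252.58333333333334
1 297.0 255.0
```

View pics/r1.png

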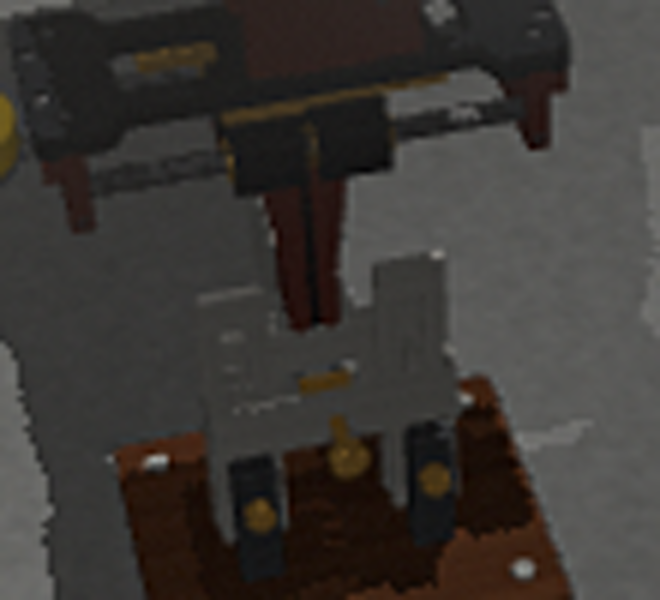

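The plate is home between the uprights, and the knob at crop (348,455) is where it was with the catch out. The stop is rigid at 20 N, so I'll lift off and back away.

Request:
drive_tool --moves '[{"dx": 0, "dy": 0, "dz": -0.004, "wx": 0, "wy": 0, "wz": 0, "jaw": 1}, {"dx": 0, "dy": 0, "dz": -0.02, "wx": 0, "wy": 0, "wz": 0, "jaw": 1}, {"dx": 0, "dy": 0, "dz": -0.05, "wx": 0, "wy": 0, "wz": 0, "jaw": 1}, {"dx": 0, "dy": 0, "dz": -0.09, "wx": 0, "wy": 0, "wz": 0, "jaw": 1}, {"dx": -0.02, "dy": -0.02, "dz": -0.13, "wx": 0, "wy": 0, "wz": 0, "jaw": 1}, {"dx": -0.05, "dy": -0.05, "dz": -0.15, "wx": 0, "wy": 0, "wz": 0, "jaw": 1}, {"dx": -0.08, "dy": -0.08, "dz": -0.15, "wx": 0, "wy": 0, "wz": 0, "jaw": 1}, {"dx": -0.1, "dy": -0.11, "dz": -0.15, "wx": 0, "wy": 0, "wz": 0, "jaw": 1}]'

```text
time: 23.6
tool_pos: [0.5353, 0.0718, 0.2771]
tcp_rot: [-0.001, 0.998, -0.067, 0.002]
contact_force: [0.5, 0.8, -0.2]
gripper_width: 0.0002
grasp_force: 0.0
```

Request:
drive_tool --moves '[{"dx": -0.02, "dy": -0.04, "dz": 0, "wx": 0, "wy": 0, "wz": 0, "jaw": 1}, {"dx": -0.03, "dy": -0.08, "dz": 0, "wx": 0, "wy": 0, "wz": 0, "jaw": 1}, {"dx": -0.04, "dy": -0.12, "dz": 0, "wx": 0, "wy": 0, "wz": 0, "jaw": 1}, {"dx": -0.04, "dy": -0.16, "dz": 0, "wx": 0, "wy": 0, "wz": 0, "jaw": 1}, {"dx": -0.04, "dy": -0.2, "dz": 0, "wx": 0, "wy": 0, "wz": 0, "jaw": 1}, {"dx": -0.04, "dy": -0.22, "dz": 0, "wx": 0, "wy": 0, "wz": 0, "jaw": 1}, {"dx": -0.04, "dy": -0.22, "dz": 0, "wx": 0, "wy": 0, "wz": 0, "jaw": 1}, {"dx": -0.04, "dy": -0.22, "dz": 0, "wx": 0, "wy": 0, "wz": 0, "jaw": 1}]'

```text
time: 24.4
tool_pos: [0.5264, 0.2935, 0.276]
tcp_rot: [-0.001, 0.998, -0.066, 0.002]
contact_force: [-0.4, 0.2, -0.2]
gripper_width: 0.0005
grasp_force: 0.0
```

```bash
python3 - <<'E'
from h import *
delta((.6225,-.0511,.139),-7.6)
b=snapshot("scene");a=snapshot("top")
k=cv2.imread("pics/scene0.png")[:,:,::-1]
f=lambda im:cv2.resize(im[215:285,255:340],(425,350),interpolation=cv2.INTER_CUBIC)
cv2.imwrite("pics/e1.png",np.hstack([f(b),cv2.resize(a[145:215,310:385],(375,350),interpolation=cv2.INTER_CUBIC)])[:,:,::-1])
for im in (k,b):
    h=cv2.cvtColor(np.ascontiguousarray(im),cv2.COLOR_RGB2HSV)[246:262,290:306]; m=(h[...,1]>110)&(h[...,2]>70)&(h[...,0]>12); y,x=np.nonzero(m); print(len(x),x.mean()+290,y.mean()+246)
E
```

```text
t 24.4 tcp [0.5264 0.2935 0.276 ] yaw -7.62 F [-0.39  0.18 -0.16] w 0.0005 vel 0.023
 shift [0.1405 0.329  0.137 ] rot [-0.07 -0.18 -0.02]
35 296.7142857142857 253.25714285714287
36 296.6111111111111 253.47222222222223
```

View pics/e1.png

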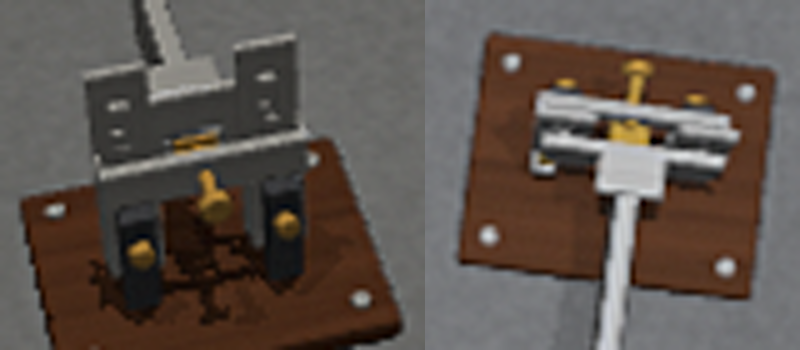

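```bash
python3 - <<'E'
from h import *
ya=np.radians(-7.6);u=np.array([np.cos(ya),np.sin(ya)]);n=np.array([-u[1],u[0]]);o=np.array([.6368,-.0530])
for nm,x,y,z in [("pl+",-.0025,.042,.104),("pl-",-.0025,-.042,.104),("up+",.002,.045,.1305),("up-",.002,-.045,.1305),("pad",-.013,0,.104)]:
    X=np.array([*(o+x*u+y*n),z]); t=proj("top",X);s=proj("scene",X); print(nm,"top crop",((t-[310,145])*5).round(0)+[425,0],"scene crop",((s-[255,215])*5).round(0))
E
```

```text
pl+ top crop [538. 127.] scene crop [281.  72.]
pl- top crop [719. 151.] scene crop [ 88. 110.]
up+ top crop [535. 105.] scene crop [289.  32.]
up- top crop [734. 131.] scene crop [77. 72.]
pad top crop [625. 161.] scene crop [180.  75.]
```

The catch knob is back at its initial place. The claws show low in their slots, and the total drop of about 21 mm from entry to the rigid stop matches the expected 20 mm. Handing in.

```bash
python3 -c "
from bench import *
print(finish_job())"
```

```text
the job is handed in; nothing more can be done
None
```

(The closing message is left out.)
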